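# Unlock the fly-tier's hook case

## Task

Unlock the wooden hook case: roll its left thumbwheel until four dots are squarely on top and its right thumbwheel until two dots are squarely on top, leaving the middle wheel at its five dots, and then push the steel bolt fully open, to the left. Work gently, for the sprung wheels must be pressed only lightly, and leave the spools and the jar where they stand.

Things in the scene. Friction and masses are not known exactly. Their poses are not given: they have to be found in the camera images.
- case: Fixed wooden case, 200 (x) x 230 (y) x 90 mm, yaw within 0.35 rad; origin under its centre, -x its front (robot side), +y its left. An aluminium lock plate on its lid has its face (deck) at z = 93 mm. Three white thumbwheels rise from slots in it, side by side along y. More than 18 N of the robot on the case, wheels or bolt damages it.
- left_wheel (a point): Nominal highest point of the left wheel's rim, case frame (0, 44, 115) mm, fixed to the case. Wheels: radius 32 mm, width 20 mm, turning about one line parallel to the case's y. Black dots, in groups of one to six, lie 60 degrees apart round each rim; index marks on the deck at x = 0 show where the top is.
- middle_wheel (a point): Nominal highest point of the middle wheel's rim, case frame (0, 0, 115) mm. How high each wheel's spring has settled differs and is not measured: the true top of a free wheel is anywhere from 18 to 26 mm above the deck (nominal 22), so feel for it. Pressed down, a wheel gives 0.25 mm per newton, up to 9 mm.
- right_wheel (a point): Nominal highest point of the right wheel's rim, case frame (0, -44, 115) mm. A wheel is turned by pressing on its top and dragging along the case's x: 32 mm without slip turns it 1 rad, and it stays there. It resists with 2.2 N at the rim: under 5 N of pressing may slip, 7 to 10 N is right, and some slip or lag is usual.
- wheel_left (a joint): Angle of the left wheel: n dots are on top at (n - 1) x 1.047 rad; grows as the top of the wheel is dragged to the case's +x (away from the robot). Stops at -0.5 and 5.74. Wanted: four dots, 3.142. It starts between 0.95 and 2.25.
- wheel_middle (a joint): Angle of the middle wheel, likewise. It starts at five dots, 4.189 (give or take 0.05), and stays there.
- wheel_right (a joint): Angle of the right wheel, likewise. Wanted: two dots, 1.047. It starts between 1.95 and 3.25.
- bolt (a joint): Travel of the bolt: 0 shut, 0.022 m fully open; grows towards the case's +y (left). It slides with about 3 N of friction and stays where it is left. Unless all three wheels are at the code (within about 0.2 rad) it is blocked inside after 3 mm. Push the lug with the flank of one finger: where the seam between two closed fingers meets it, they can pinch it and drag it back.
- bolt_lug (a point): Middle of the top of the bolt's lug, case frame (-64, -16, 125) mm when shut; moves with the bolt. The upright steel lug, 16 (x) x 10 (y) mm, 2 to 32 mm above the deck, sits on a 10 mm rod lying along y, 8 mm above the deck, in two guides (18 x 10 x 16 mm, centred 42 mm right and 66 mm left of the shut lug). Push its right (-y) face.
- spool_a: Loose thread spool, upright, 38 mm diameter, 46 mm high, origin under its centre; on the table left of the case. Bystander.
- spool_b: Loose thread spool, as the other; on the table right of the case. Bystander.
- wax_jar: Loose small jar, 32 mm diameter, 30 mm high, origin under its centre; stands on the wooden lid behind the lock plate (wood at z = 90 mm). Bystander.

How it is judged:
By the outcome, as a careful person would: the job done as asked, in the order asked, and still so for the second after the job is handed in, with the robot touching nothing.
It also fails if it takes over 69 s, if anything falls off the work surface, if the arm or the gripper's body presses on something with over 40 N, if the wrist force passes 120 N, or if a joint passes its speed limit or range.

## Robot

A 7-joint arm with a two-finger parallel gripper is mounted at the origin on the work surface. World frame = base frame: x ahead of the robot, y to its left, z up, the work surface at z = 0. Lengths are in m, angles in rad, forces in N, time in s.
With the tool pointing down it reaches from about 0.425 to 0.875 m from the base axis. Payload 9.9 kg.
Tool frame: the origin (TCP) lies midway between the tips of the shut fingers; the grasp point (between the pads) lies 19 mm behind it (r.hold_point_z is the z of the grasp point in the tool frame, in m); z points along the fingers, y is the line along which they close (so a half turn about z gives the same grasp; the last joint's range is limited). The gripper opens to 85 mm and grips with 20 to 120 N. Pads are 22 mm wide; open, the fingers measure 114 mm over their backs; the gripper's body (76 mm by 85 mm) begins 54 mm behind the grasp point. The pads swing forward as they close: fully open they stand 13 mm farther back than shut.
Start: joints at [-1.374, 0.576, 0.025, 1.437, -0.015, 1.129, -0.057], TCP at [0.187, 0.649, 0.231] pointing down, gripper open.
Joint ranges: [-2.76, 2.76], [-0.34, 2.15], [-1.52, 1.57], [0.19, 2.46], [-1.09, 4.23], [0.17, 1.99], [-2.82, 2.82]. Speed limits (rad/s): [2.22, 2.22, 3.01, 3.01, 3.14, 3.14, 3.14].

## Interface

Orientations are given as a unit quaternion [w, x, y, z].
In Python, from bench import r, viewer gives the robot as it stands.
- The arm moves only by the tool move_arm, never from a script. Its argument "deltas" is text: rows parted by semicolons, each of 5 numbers parted by spaces: the finger opening in m, from 0 to 0.0854, then the shift along the tool's x, y, z in m, then the turn about the tool's z in degrees. A call has 1 to 10 rows; each row shifts and turns the commanded pose from where the row before left it, along the tool's axes as they then stand; what a row does not reach is not made up. A row lasts 1/8 s, in which the tool goes at most 62.5 mm and 10.7 degrees, less where a joint would pass 70% of its speed; a pose out of reach is approached as far as the arm can. A call with a gripper value outside its range is refused whole. The fingers move at their own pace and stop on an object; "grip_force" is the grip in N (left out, the last holds). Time passes only in rows, so rows that do not move let the fingers close. It gives the time, the measured TCP pose, the force, the opening and the grip force at its end, in the units of the state.
- r.get_obs(): the state, without advancing time (a new reading comes with each control period).
- viewer.read_camera(name): name is "side" or "top"; returns a dict with "img" (400x640x3 uint8, red, green, blue), "mtx" (3x3 intrinsics, pixels), "D" ([k1, k2, p1, p2, k3] as OpenCV has them; the pictures are not rectified), "rvec" (rotation vector, rad) and "tvec" (3), from world to camera coordinates, as OpenCV has them. Camera axes: x right, y down, z forward; pixel columns grow to the right and rows downward; lengths in m; the calibration is good to about 2 mm. A picture is of the moment at which its call begins. There is no depth.
- r.job_done(): hands the job in; it is judged then, once.
The state is a dict: "t": time; "joint_positions": joint angles; "qvel": joint speeds; "joint_efforts": joint torques, N m; "ee_pos": TCP position; "tcp_rot": TCP orientation; "force": force on the tool from outside, world axes, zero at the start; "moment": the same for the moment, N m; "grip_width": opening from 0.0 (shut) to 1.0 (fully open); "gripper_force": force on a finger pad.
Only numpy, scipy, OpenCV 4.12 (cv2) and the standard library are available. Lean on these libraries where they do the work, as an engineer would, in place of code of your own. Each camera call takes 0.05 s, during which the arm holds its last target. There are 200 camera calls.

## Working session

There is one attempt and no reset: what is moved stays moved. The work goes in short steps, Python scripts to look and compute and a tool call to move; the robot and the scene stay as the last step left them, time stands still between calls to the robot, and variables do not carry over. Pictures are saved under pics/ and viewed, at most 10 in all, crops included, and the job is handed in when it is done.

Besides the shell and the picture viewer there is one more tool, called after "Call:" by a JSON object that holds its "method" and its "body". move_arm: Moves the arm, as the interface text tells. Its arguments: {"type":"object","properties":{"deltas":{"type":"string"},"grip_force":{"type":"number"}},"required":["deltas"]}

```bash
mkdir -p pics; ls
python3 - <<'E'
from bench import r, viewer
import cv2
o=r.get_obs(); print({k:o[k] for k in('t','ee_pos','tcp_rot','force','grip_width')}, r.hold_point_z)
for n in('top','side'):
    c=viewer.read_camera(n); cv2.imwrite(f'pics/{n}0.png',c['img'][:,:,::-1])
    print(n,c['mtx'].tolist(),c['D'],c['rvec'],c['tvec'])
E
```

```text
pics
{'t': 0.0, 'ee_pos': array([0.18691875, 0.64813795, 0.23044172]), 'tcp_rot': array([-7.34267279e-05,  1.39899955e-01,  9.90165304e-01, -8.17897098e-04]), 'force': array([ 0.14153126,  0.64464863, -0.27362753]), 'grip_width': 1.001915560324331} -0.0187
top [[394.8913114787774, 0.0, 314.54940131029974], [0.0, 394.8913114787774, 195.29742227550034], [0.0, 0.0, 1.0]] [-0.05844093  0.          0.          0.          0.        ] [ 2.1612019  -2.17037796  0.12831654] [0.0123881  0.62718154 0.74716998]
side [[370.2975348976991, 0.0, 315.3108554151519], [0.0, 370.2975348976991, 196.59099428787084], [0.0, 0.0, 1.0]] [-0.01025389  0.          0.          0.          0.        ] [ 2.38760117 -0.59128299  0.2215095 ] [-0.51374377  0.29637078  0.69200263]
```

View pics/top0.png

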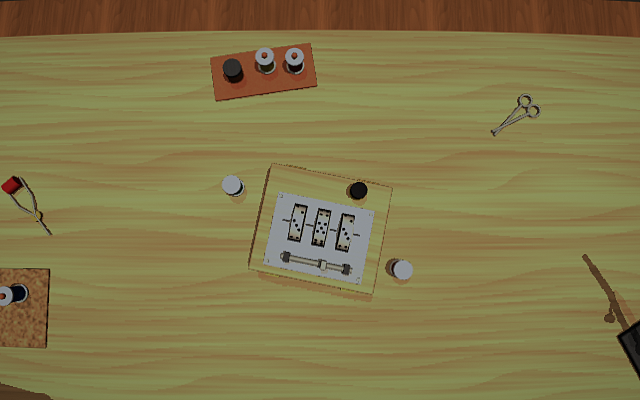

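View pics/side0.png

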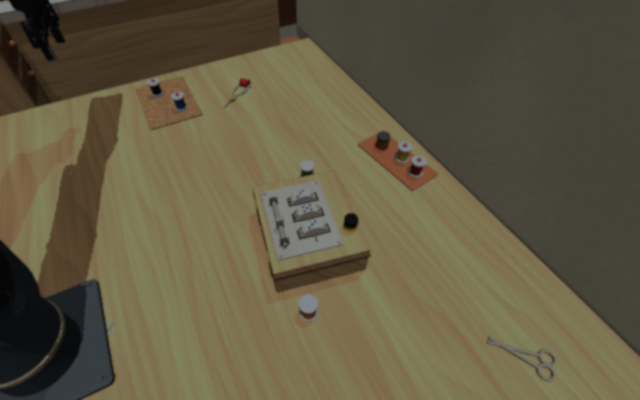

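Top view: the case is centred near (320,230), with the wheels at about (298,222), (321,228) and (345,232) and the lug near (322,265). The jar is at (358,190) and the spools at (233,186) and (401,269). The side view shows the case at about (312,230). Next I'll enlarge both.

Run:
```python
import cv2
a=cv2.imread('pics/top0.png')[165:300,245:395]; cv2.imwrite('pics/top0c.png',cv2.resize(a,None,fx=4.4,fy=4.4,interpolation=cv2.INTER_CUBIC))
a=cv2.imread('pics/side0.png')[175:285,250:375]; cv2.imwrite('pics/side0c.png',cv2.resize(a,None,fx=5,fy=5,interpolation=cv2.INTER_CUBIC))
```

```text
(no output)
```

View pics/top0c.png

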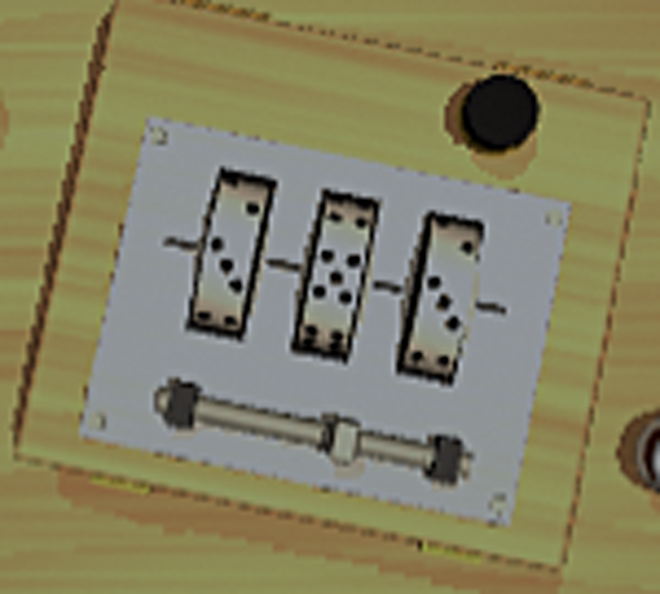

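View pics/side0c.png

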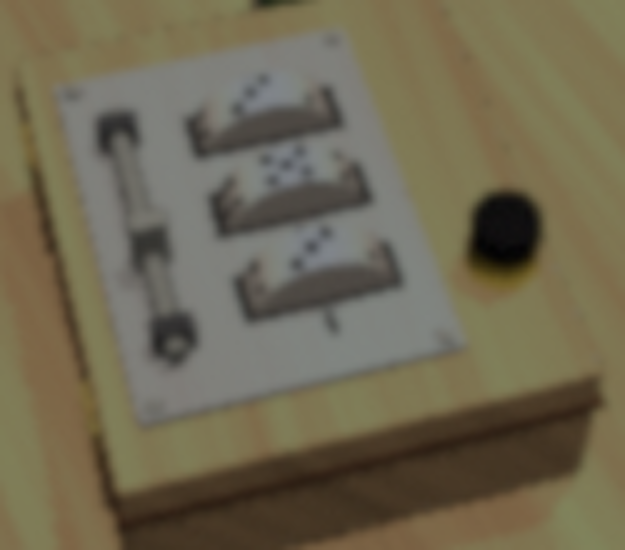

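The top crop shows three dots near the top of both outer wheels, centred at crop (226,265) and (443,302), both a little towards the front of the index line. The plate corners are (150,118), (570,204), (510,524) and (82,437), and the lug is about (343,440). The side crop shows the same parts: plate corners (55,90), (340,30), (468,350), (140,425), wheel dots (252,93), (287,165), (313,249), and the lug top about (150,232).

```bash
cat > h.py <<'E'
import numpy as np, cv2, json
from bench import r, viewer
class C:
    def __init__(s,n):
        c=viewer.read_camera(n); s.img=c['img']; s.K=c['mtx']; s.D=np.array(c['D'],float); s.rv=np.array(c['rvec']); s.t=np.array(c['tvec']); s.R=cv2.Rodrigues(s.rv)[0]; s.c=-s.R.T@s.t
    def und(s,p): return cv2.undistortPoints(np.array(p,float).reshape(-1,1,2),s.K,s.D).reshape(-1,2)
    def atz(s,p,z):
        q=s.und(p); d=np.c_[q,np.ones(len(q))]@s.R; return s.c+d*((z-s.c[2])/d[:,2])[:,None]
    def proj(s,X): return cv2.projectPoints(np.array(X,float).reshape(-1,3),s.rv,s.t,s.K,s.D)[0].reshape(-1,2)
def tri(a,b,pa,pb):
    X=cv2.triangulatePoints(np.c_[a.R,a.t],np.c_[b.R,b.t],a.und(pa).T,b.und(pb).T); return (X[:3]/X[3]).T
E
python3 - <<'E'
from h import *
from scipy.optimize import least_squares
T=C('top');S=C('side')
tp=lambda p:(np.array(p,float)+.5)/4.4-.5+[245,165]
sp=lambda p:(np.array(p,float)+.5)/5-.5+[250,175]
names='pl_backL pl_backR pl_frR pl_frL w3L w5M w3R lug'.split()
X=tri(T,S,tp([(150,118),(570,204),(510,524),(82,437),(226,265),(335,276),(443,302),(343,436)]),
 sp([(340,30),(468,350),(140,425),(55,90),(252,93),(287,165),(313,249),(150,232)]))
np.set_printoptions(precision=4,suppress=True)
for n,x in zip(names,X): print(n,x)
P=T.atz(tp([(150,118),(570,204),(510,524),(82,437)]),.093)
Ps=S.atz(sp([(340,30),(468,350),(140,425),(55,90)]),.093)
print(P,'\n',Ps)
L=T.atz(tp([(118,0),(650,102),(563,570),(15,457)]),.09); print('lid',L,L.mean(0))
I=T.atz(tp([(182,243),(283,266),(388,288),(490,308)]),.093); print('idx',I)
e=P[0]+P[1]-P[2]-P[3]; e2=P[0]+P[3]-P[1]-P[2]; print('yaw',np.arctan2(e[1],e[0]),np.arctan2(-e2[0],e2[1]), np.linalg.norm(e)/2,np.linalg.norm(e2)/2)
print('lidyaw',np.arctan2(*( (L[0]+L[1]-L[2]-L[3])[[1,0]])))
E
```

```text
pl_backL [0.628  0.0764 0.0897]
pl_backR [ 0.5918 -0.0998  0.0877]
pl_frR [ 0.46   -0.0719  0.0914]
pl_frL [0.4965 0.1034 0.0904]
w3L [0.5661 0.0432 0.113 ]
w5M [ 0.5611 -0.0004  0.1148]
w3R [ 0.5506 -0.0437  0.115 ]
lug [ 0.4972 -0.0032  0.1115]
[[ 0.6281  0.0759  0.093 ]
 [ 0.5914 -0.099   0.093 ]
 [ 0.4605 -0.0718  0.093 ]
 [ 0.4965  0.1031  0.093 ]] 
 [[ 0.6261  0.0739  0.093 ]
 [ 0.5898 -0.1026  0.093 ]
 [ 0.4594 -0.0727  0.093 ]
 [ 0.496   0.1011  0.093 ]]
lid [[ 0.6788  0.09    0.09  ]
 [ 0.6345 -0.1342  0.09  ]
 [ 0.4413 -0.0937  0.09  ]
 [ 0.4882  0.131   0.09  ]] [ 0.5607 -0.0017  0.09  ]
idx [[ 0.5759  0.0623  0.093 ]
 [ 0.5662  0.0205  0.093 ]
 [ 0.5569 -0.0228  0.093 ]
 [ 0.5485 -0.0649  0.093 ]]
yaw -0.20418208316984804 -0.20509750635577412 0.13404154820308156 0.178645785838714
lidyaw -0.20938907646524157
```

Call:
{"method": "move_arm", "body": {"deltas": "0 0 0 0 -4.3; 0 -0.028 -0.0286 0 0; 0 -0.028 -0.0286 0 0; 0 -0.028 -0.0286 0 0; 0 -0.028 -0.0286 0 0; 0 -0.028 -0.0286 0 0; 0 -0.028 -0.0286 0 0; 0 -0.028 -0.0286 0 0; 0 -0.028 -0.0286 0 0; 0 -0.028 -0.0286 0 0", "grip_force": 20}}

```text
t: 1.45
ee_pos: [0.3817, 0.3439, 0.2313]
tcp_rot: [0.0, 0.103, 0.995, 0.0]
force: [-0.1, 0.2, -0.7]
grip_width: -0.001
gripper_force: 0.0
```

Call:
{"method": "move_arm", "body": {"deltas": "0 -0.028 -0.0286 0 0; 0 -0.028 -0.0286 0 0; 0 -0.028 -0.0286 0 0; 0 -0.028 -0.0286 0 0; 0 -0.028 -0.0286 0 0; 0 -0.028 -0.0286 0 0; 0 -0.028 -0.0286 0 0; 0 -0.028 -0.0286 0 0; 0 0 0 0 0; 0 0 0 0 0"}}

```text
t: 2.7
ee_pos: [0.5533, 0.0758, 0.2311]
tcp_rot: [-0.0, 0.103, 0.995, 0.0]
force: [0.0, 1.2, 0.1]
grip_width: 0.003
gripper_force: 0.0
```

Call:
{"method": "move_arm", "body": {"deltas": "0 -0.0237 -0.0295 0 0; 0 0 0 0.03 0; 0 0 0 0.03 0; 0 0 0 0.03 0; 0 0 0 0.017 0; 0 0 0 0 0; 0 0 0 0 0"}}

```text
t: 3.58
ee_pos: [0.5711, 0.0425, 0.1251]
tcp_rot: [0.0, 0.102, 0.995, 0.0]
force: [1.1, 0.1, 0.6]
grip_width: 0.0
gripper_force: 0.0
```

```bash
cat > s.py <<'E'
from h import *
def st():
    o=r.get_obs(); th=-0.206; c,s=np.cos(th),np.sin(th); Rm=np.array([[c,s],[-s,c]])
    p=Rm@(o['ee_pos'][:2]-[.5615,-.001]); f=Rm@o['force'][:2]
    print('t %.2f case mm'%o['t'],np.round(p*1e3,2),'z %.2f'%(o['ee_pos'][2]*1e3),'f case',np.round(f,2),'fz %.2f'%o['force'][2])
if __name__=='__main__': st()
E
python3 s.py
```

```text
t 3.58 case mm [ 0.49 44.51] z 125.06 f case [1.09 0.32] fz 0.61
```

Call:
{"method": "move_arm", "body": {"deltas": "0 0.0085 0 0.004 0; 0 0 0 0.002 0; 0 0 0 0 0; 0 0 0 0 0"}}

```text
t: 4.08
ee_pos: [0.5627, 0.0433, 0.1185]
tcp_rot: [0.0, 0.103, 0.995, 0.0]
force: [-0.7, -0.3, -1.2]
grip_width: -0.0
gripper_force: 0.0
```

Call:
{"method": "move_arm", "body": {"deltas": "0 0 0 0.001 0; 0 0 0 0.001 0; 0 0 0 0 0"}}

```text
t: 4.45
ee_pos: [0.5625, 0.0434, 0.1162]
tcp_rot: [-0.0, 0.103, 0.995, -0.0]
force: [-0.4, 0.2, -0.5]
grip_width: -0.0
gripper_force: 0.0
```

Call:
{"method": "move_arm", "body": {"deltas": "0 0 0 0.001 0; 0 0 0 0 0"}}

```text
t: 4.7
ee_pos: [0.5626, 0.0434, 0.1154]
tcp_rot: [0.0, 0.103, 0.995, 0.0]
force: [-1.4, 0.9, 1.7]
grip_width: 0.002
gripper_force: 1.0
```

Call:
{"method": "move_arm", "body": {"deltas": "0 0 0 0.001 0; 0 0 0 0 0"}}

```text
t: 4.95
ee_pos: [0.5626, 0.0434, 0.1145]
tcp_rot: [0.0, 0.103, 0.995, 0.0]
force: [0.2, 0.3, 4.8]
grip_width: -0.001
gripper_force: 2.5
```

Call:
{"method": "move_arm", "body": {"deltas": "0 0 0 0.0008 0; 0 0 0 0 0; 0 -0.0025 0 0 0; 0 -0.0025 0 0 0"}}

```text
t: 5.45
ee_pos: [0.5674, 0.0424, 0.1139]
tcp_rot: [-0.0, 0.103, 0.995, 0.0]
force: [-3.3, -0.2, 7.7]
grip_width: -0.0
gripper_force: 3.8
```

Call:
{"method": "move_arm", "body": {"deltas": "0 -0.0025 0 0 0; 0 -0.0025 0 0 0; 0 -0.0025 0 0 0; 0 -0.0025 0 0 0"}}

```text
t: 5.95
ee_pos: [0.5772, 0.0404, 0.1139]
tcp_rot: [-0.0, 0.103, 0.995, 0.0]
force: [-2.1, 0.1, 7.2]
grip_width: -0.003
gripper_force: 3.8
```

Call:
{"method": "move_arm", "body": {"deltas": "0 -0.0025 0 0 0; 0 0 0 0 0"}}

```text
t: 6.2
ee_pos: [0.5799, 0.0398, 0.1139]
tcp_rot: [0.0, 0.103, 0.995, 0.0]
force: [-1.2, -0.3, 7.1]
grip_width: -0.001
gripper_force: 3.6
```

```bash
python3 s.py
```

```text
t 6.20 case mm [ 9.7  43.67] z 113.92 f case [-1.07 -0.57] fz 7.08
```

Call:
{"method": "move_arm", "body": {"deltas": "0 0 0 -0.006 0; 0 0.009 0 0 0; 0 0.0095 0.0003 0 0; 0 0 0 0.004 0; 0 0 0 0.0021 0; 0 0 0 0 0; 0 -0.0025 0 0 0; 0 -0.0025 0 0 0; 0 -0.0025 0 0 0"}}

```text
t: 7.32
ee_pos: [0.5694, 0.0425, 0.1138]
tcp_rot: [0.0, 0.103, 0.995, 0.0]
force: [-2.8, -0.3, 8.3]
grip_width: -0.0
gripper_force: 4.0
```

Call:
{"method": "move_arm", "body": {"deltas": "0 -0.0025 0 0 0; 0 -0.0025 0 0 0; 0 -0.0025 0 0 0; 0 -0.0025 0 0 0; 0 -0.001 0 0 0; 0 0 0 0 0"}}

```text
t: 8.07
ee_pos: [0.5804, 0.0401, 0.1138]
tcp_rot: [0.0, 0.103, 0.995, 0.0]
force: [-0.8, 0.5, 7.4]
grip_width: 0.003
gripper_force: 3.7
```

```bash
python3 s.py
```

```text
t 8.07 case mm [10.04 44.11] z 113.78 f case [-0.9   0.27] fz 7.44
```

Call:
{"method": "move_arm", "body": {"deltas": "0 0 0 -0.015 0; 0 0 -0.03 -0.005 0; 0 0.002 -0.03 0 0; 0 0 -0.028 0 0; 0 0 0 0.01 0; 0 0 0 0.004 0; 0 0 0 0 0; 0 0 0 0 0"}}

```text
t: 9.07
ee_pos: [0.56, -0.0448, 0.1195]
tcp_rot: [-0.0, 0.102, 0.995, 0.0]
force: [-0.3, 0.2, 0.3]
grip_width: -0.009
gripper_force: 0.0
```

Call:
{"method": "move_arm", "body": {"deltas": "0 0 0 0.001 0; 0 0 0 0 0"}}

```text
t: 9.32
ee_pos: [0.56, -0.0453, 0.1185]
tcp_rot: [0.0, 0.102, 0.995, 0.0]
force: [-0.6, -0.2, 0.8]
grip_width: -0.004
gripper_force: 0.4
```

Call:
{"method": "move_arm", "body": {"deltas": "0 0 0 0.001 0; 0 0 0 0 0"}}

```text
t: 9.57
ee_pos: [0.56, -0.0454, 0.1176]
tcp_rot: [0.0, 0.103, 0.995, 0.0]
force: [-0.4, 1.6, 4.2]
grip_width: 0.002
gripper_force: 2.0
```

```bash
python3 s.py
```

```text
t 9.57 case mm [  7.66 -43.78] z 117.65 f case [-0.68  1.53] fz 4.21
```

Contact at about 118.6 mm; press about 1 mm more and drag back, towards the robot.

Call:
{"method": "move_arm", "body": {"deltas": "0 0 0 0.001 0; 0 0 0 0 0; 0 0.0025 0 0 0; 0 0.0025 0 0 0; 0 0.0025 0 0 0"}}

```text
t: 10.2
ee_pos: [0.5539, -0.0441, 0.1172]
tcp_rot: [0.002, 0.103, 0.995, 0.0]
force: [2.2, 0.9, 6.5]
grip_width: 0.002
gripper_force: 2.9
```

Call:
{"method": "move_arm", "body": {"deltas": "0 0.0025 0 0 0; 0 0.0025 0 0 0; 0 0.0025 0 0 0; 0 0.002 0 0 0; 0 0 0 0 0"}}

```text
t: 10.82
ee_pos: [0.5443, -0.0421, 0.117]
tcp_rot: [0.001, 0.103, 0.995, 0.0]
force: [2.1, 1.4, 6.1]
grip_width: 0.002
gripper_force: 2.8
```

```bash
python3 s.py
```

```text
t 10.82 case mm [ -8.45 -43.78] z 117.02 f case [1.74 1.78] fz 6.09
```

Call:
{"method": "move_arm", "body": {"deltas": "0 0 0 -0.006 0; 0 -0.008 0 0 0; 0 -0.0085 0 0 0; 0 0 0 0.004 0; 0 0 0 0.0025 0; 0 0 0 0 0; 0 0.0025 0 0 0; 0 0.0025 0 0 0; 0 0.0025 0 0 0"}}

```text
t: 11.95
ee_pos: [0.5532, -0.0443, 0.1166]
tcp_rot: [0.002, 0.103, 0.995, -0.0]
force: [1.9, -0.2, 8.1]
grip_width: 0.001
gripper_force: 3.8
```

Call:
{"method": "move_arm", "body": {"deltas": "0 0.0025 0 0 0; 0 0.0025 0 0 0; 0 0.0025 0 0 0; 0 0 0 0 0"}}

```text
t: 12.45
ee_pos: [0.5455, -0.0427, 0.1165]
tcp_rot: [0.001, 0.103, 0.995, -0.0]
force: [1.5, -0.4, 8.0]
grip_width: 0.0
gripper_force: 3.8
```

```bash
python3 s.py
```

```text
t 12.45 case mm [ -7.14 -44.1 ] z 116.53 f case [ 1.58 -0.1 ] fz 7.96
```

Call:
{"method": "move_arm", "body": {"deltas": "0 0 0 -0.03 0; 0 0.03 0 -0.04 0; 0 0.03 -0.04 -0.03 0; 0 0.03 -0.05 0 0; 0 0 -0.05 0 0; 0 0 0 0 0"}}

```text
t: 13.2
ee_pos: [0.4262, -0.1645, 0.216]
tcp_rot: [-0.0, 0.106, 0.994, -0.001]
force: [-0.0, 1.1, -0.1]
grip_width: -0.001
gripper_force: 0.0
```

Run:
```python
from h import *
T=C('top');S=C('side')
cv2.imwrite('pics/top1.png',T.img[:,:,::-1])
f=lambda a,k:cv2.resize(a[:,:,::-1],None,fx=k,fy=k,interpolation=cv2.INTER_CUBIC)
a=f(T.img[195:265,280:365],8)   # 680x560
cv2.imwrite('pics/top1c.png',a)
```

```text
(no output)
```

View pics/top1c.png

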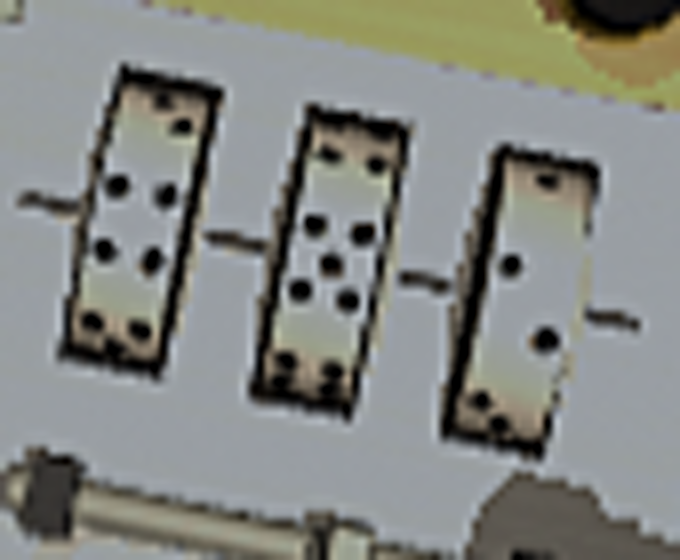

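The crop shows four dots on top of the left wheel (centre (135,223)), five on the middle (331,262) and two on the right (528,302), all near the index line. I'll work out the angle left over on each.

Run:
```python
from h import *
T=C('top')
tp=lambda p:(np.array(p,float)+.5)/8-.5+[280,195]
th=-.206;c,s=np.cos(th),np.sin(th);Rm=np.array([[c,s],[-s,c]])
g=lambda p,z:np.round(((T.atz(tp(p),z)[:,:2]-[.5615,-.001])@Rm.T)*1e3,2)
print('idx',g([(47,204),(235,241),(424,281),(613,320)],.0932))
for n,p,z in(('L',[(117,185),(166,195),(104,250),(152,261)],.1150),('M',[(315,224),(363,233),(331,264),(300,290),(348,300)],.1147),('R',[(511,264),(545,340)],.1181)):
    q=g(p,z); print(n,q.mean(0),q.tolist())
```

```text
idx [[  0.53  65.8 ]
 [  0.88  22.16]
 [  0.58 -21.75]
 [  0.49 -65.57]]
L [-0.4  44.29] [[6.96, 49.84], [6.97, 38.78], [-7.64, 49.7], [-7.89, 38.84]]
M [-0.208  0.036] [[7.31, 5.26], [7.49, -5.52], [-0.62, 0.04], [-7.59, 5.6], [-7.63, -5.2]]
R [ -0.25  -43.895] [[7.16, -38.64], [-7.66, -49.15]]
```

Call:
{"method": "move_arm", "body": {"deltas": "0 -0.012 0.035 0 0; 0 -0.012 0.035 0 0; 0 -0.011 0.034 0 0; 0 0 0.034 0 0; 0 0 0 -0.0 0; 0 0 0 0.03 0; 0 0 0 0.03 0; 0 0 0 0 0; 0 0 0 0 0"}}

```text
t: 14.48
ee_pos: [0.4907, -0.0331, 0.1566]
tcp_rot: [0.0, 0.103, 0.995, -0.0]
force: [0.4, -0.0, -0.1]
grip_width: -0.002
gripper_force: 0.0
```

```bash
python3 s.py
```

```text
t 14.47 case mm [-62.75 -45.9 ] z 156.61 f case [0.38 0.07] fz -0.14
```

Call:
{"method": "move_arm", "body": {"deltas": "0 0.0007 -0.002 0.02 0; 0 0 0 0.015 0; 0 0 0 0.008 0; 0 0 0 0 0; 0 0 0 0 0"}}

```text
t: 15.1
ee_pos: [0.4898, -0.035, 0.1136]
tcp_rot: [0.001, 0.103, 0.995, 0.0]
force: [0.4, -0.3, -0.3]
grip_width: 0.004
gripper_force: 0.0
```

Call:
{"method": "move_arm", "body": {"deltas": "0 0 0.003 0 0; 0 0 0.003 0 0; 0 0 0.003 0 0; 0 0 0.002 0 0; 0 0 0 0 0"}}

```text
t: 15.72
ee_pos: [0.4916, -0.024, 0.1129]
tcp_rot: [-0.0, 0.103, 0.995, 0.0]
force: [-0.4, -0.6, 0.4]
grip_width: 0.0
gripper_force: 0.0
```

```bash
python3 s.py
```

```text
t 15.72 case mm [-63.76 -36.82] z 112.88 f case [-0.27 -0.67] fz 0.38
```

Call:
{"method": "move_arm", "body": {"deltas": "0 0 0.002 0 0; 0 0 0.002 0 0; 0 0 0.002 0 0"}}

```text
t: 16.1
ee_pos: [0.4927, -0.0189, 0.1129]
tcp_rot: [-0.0, 0.103, 0.995, -0.0]
force: [-0.7, -3.6, 0.8]
grip_width: 0.001
gripper_force: 1.6
```

Call:
{"method": "move_arm", "body": {"deltas": "0 0 0.002 0 0; 0 0 0.002 0 0; 0 0 0 0 0"}}

```text
t: 16.48
ee_pos: [0.4936, -0.0142, 0.1129]
tcp_rot: [0.0, 0.103, 0.995, 0.0]
force: [-0.3, -1.7, -0.1]
grip_width: 0.004
gripper_force: 1.0
```

Call:
{"method": "move_arm", "body": {"deltas": "0 0 0.002 0 0; 0 0 0.002 0 0; 0 0 0 0 0"}}

```text
t: 16.85
ee_pos: [0.4944, -0.0102, 0.1129]
tcp_rot: [-0.0, 0.103, 0.995, 0.0]
force: [-0.1, -1.2, -0.0]
grip_width: -0.0
gripper_force: 0.9
```

```bash
python3 s.py
```

```text
t 16.85 case mm [-63.76 -22.76] z 112.87 f case [ 0.13 -1.21] fz -0.01
```

Call:
{"method": "move_arm", "body": {"deltas": "0 0 0.002 0 0; 0 0 0.002 0 0; 0 0 0.002 0 0; 0 0 0.002 0 0; 0 0 0 0 0"}}

```text
t: 17.48
ee_pos: [0.4961, -0.0023, 0.1129]
tcp_rot: [0.0, 0.102, 0.995, 0.0]
force: [-0.0, -2.4, 0.2]
grip_width: -0.001
gripper_force: 0.8
```

Call:
{"method": "move_arm", "body": {"deltas": "0 0 0.001 0 0; 0 0 0.001 0 0; 0 0 0 0 0"}}

```text
t: 17.85
ee_pos: [0.4965, -0.0007, 0.1129]
tcp_rot: [0.0, 0.103, 0.995, 0.0]
force: [0.3, -2.3, 0.8]
grip_width: -0.003
gripper_force: 1.2
```

Call:
{"method": "move_arm", "body": {"deltas": "0 0 0.001 0 0; 0 0 0 0 0"}}

```text
t: 18.1
ee_pos: [0.4966, 0.0003, 0.1129]
tcp_rot: [-0.0, 0.103, 0.995, 0.0]
force: [-0.1, -2.2, 0.3]
grip_width: 0.001
gripper_force: 1.3
```

```bash
python3 s.py
```

```text
t 18.10 case mm [-63.77 -11.98] z 112.89 f case [ 0.39 -2.15] fz 0.25
```

Call:
{"method": "move_arm", "body": {"deltas": "0 0 0.0007 0 0; 0 0 0 0 0"}}

```text
t: 18.35
ee_pos: [0.4967, 0.0006, 0.1129]
tcp_rot: [-0.0, 0.103, 0.995, -0.0]
force: [-0.4, -5.2, -0.2]
grip_width: 0.003
gripper_force: 2.4
```

Call:
{"method": "move_arm", "body": {"deltas": "0 0 0.0007 0 0; 0 0 0 0 0"}}

```text
t: 18.6
ee_pos: [0.4967, 0.0007, 0.1129]
tcp_rot: [-0.0, 0.103, 0.995, -0.0]
force: [-0.5, -7.3, 0.0]
grip_width: 0.001
gripper_force: 3.5
```

Call:
{"method": "move_arm", "body": {"deltas": "0 0 -0.004 0 0; 0 0 -0.008 0 0; 0 0 0 -0.03 0; 0 0.01 -0.02 -0.04 0; 0 0.03 -0.04 -0.03 0; 0 0.02 -0.05 0 0; 0 0 -0.05 0 0; 0 0 0 0 0; 0 0 0 0 0"}}

```text
t: 19.73
ee_pos: [0.4032, -0.1541, 0.2129]
tcp_rot: [0.0, 0.103, 0.995, 0.0]
force: [0.5, 0.6, 0.2]
grip_width: -0.001
gripper_force: 0.0
```

Run:
```python
from h import *
T=C('top')
cv2.imwrite('pics/top2c.png',cv2.resize(T.img[165:300,220:420,::-1],None,fx=4,fy=4,interpolation=cv2.INTER_CUBIC))
```

```text
(no output)
```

View pics/top2c.png

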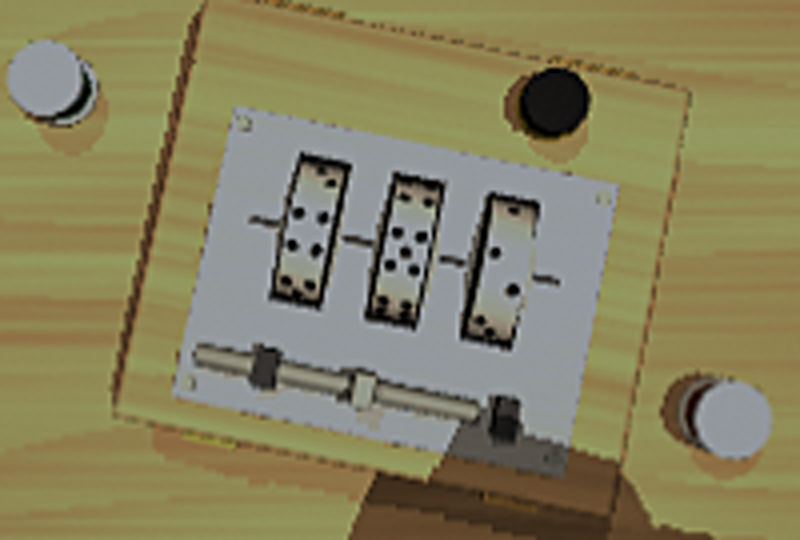

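The lug now sits at crop (363,390), about 21 mm further left. The wheels read 4-5-2, and the spools and jar are unmoved.

```bash
python3 -c "
from bench import r
print(r.job_done())"
```

```text
the job is handed in; nothing more can be done
None
```

The case is unlocked and the job is handed in at about 20 s: the wheels read four, five and two dots, the bolt was pushed left to its stop, contact force stayed below about 9 N, and the spools and jar were not moved.

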